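# Thread the cross-pin rod through both guides of the stand and hold it

## Robot

A 7-joint arm with a two-finger parallel gripper is mounted at the origin on the work surface. World frame = base frame: x ahead of the robot, y to its left, z up, the work surface at z = 0. Lengths are in m, angles in rad, forces in N, time in s.
With the tool pointing down it reaches from about 0.4 to 0.925 m from the base axis. Payload 4.1 kg.
Tool frame: the origin (TCP) lies between the finger pads; the fingertips stand manip.tips_ahead ahead of it and the grasp point (between the pads) lies 6 mm ahead of it (manip.tips_ahead is the distance from the TCP to the fingertips, in m); z points along the fingers, y is the line along which they close (so a half turn about z gives the same grasp; the last joint's range is limited). The gripper opens to 85 mm and grips with 20 to 120 N. Pads are 22 mm wide; open, the fingers measure 114 mm over their backs; the gripper's body (76 mm by 85 mm) begins 54 mm behind the grasp point. The pads swing forward as they close: fully open they stand 13 mm farther back than shut.
Start: joints at [-1.271, 0.398, 0.045, 1.537, -0.019, 1.207, -0.051], TCP at [0.252, 0.599, 0.22] pointing down, gripper open.
Joint ranges: [-2.82, 2.82], [-0.49, 2.23], [-1.37, 1.46], [0, 2.46], [-1.36, 4.5], [0.23, 2], [-2.94, 2.94]. Speed limits (rad/s): [2.57, 2.57, 3.14, 3.14, 3.14, 3.14, 3.14].

## Interface

Orientations are given as a rotation vector (axis times angle).
In Python, from station import manip, eyes, workorder, boxes_of, regions_of gives the robot as it stands.
- The arm moves only by the tool apply_moves, never from a script. Its argument "rows" is a list of rows, each a list of 3 entries, a list of its own where there are three numbers: the turn, a rotation vector about the tool's x, y, z each as a share of 5 degrees, from -1 to 1, then the shift along the tool's x, y, z each as a share of 25 cm, from -1 to 1, then the opening, from -1 (shut) to 1 (fully open), so that 0 is half open. A call has exactly 5 rows; each row shifts and turns the commanded pose from where the row before left it, along the tool's axes as they then stand; what a row does not reach is not made up. A row lasts 1/10 s, in which the tool goes at most 50 mm and 8.59 degrees, less where a joint would pass 70% of its speed; a pose out of reach is approached as far as the arm can. A call with a number of a shift or a turn outside -1 to 1 is refused whole. A call with a gripper value outside its range is refused whole. The fingers move at their own pace and stop on an object; "force" is the grip in N (left out, the last holds). Time passes only in rows, so rows that do not move let the fingers close, or fill a call up. It gives the time, the measured TCP pose, the force, the opening and the grip force at its end, in the units of the state.
- manip.get_obs(): the state, without advancing time (a new reading comes with each control period).
- eyes.read_camera(name): name is "scene" or "side" or "wrist"; returns a dict with "pixels" (384x512x3 uint8, red, green, blue), "z_map" (384x512 float32, m along the optical axis (not along the pixel's ray), 0 where there is no reading), "intrinsics" (3x3 intrinsics, pixels), "xyz" and "orientation" of the camera in the world; the wrist camera has in their place "T_tool_cam" (4x4, takes a point from camera to tool coordinates, whose origin is the TCP and whose axes are the flange's). Camera axes: x right, y down, z forward; pixel columns grow to the right and rows downward; lengths in m; the calibration is good to about 2 mm. The wrist camera is an equidistant fisheye: a pixel r from the principal point sees the ray r / f radians off the axis. A picture is of the moment at which its call begins: read the wrist's pose just before it.
- workorder.sign_off(): hands the job in; it is judged then, once.
Trained networks look in the newest picture that a camera, given by its name, has taken for a name from the list of things; names that differ only in an ending like _2 or _b are one class to them, and where a whole thing is asked for, a point or a joint stands for the part that bears it (a point fixed in the world has none). Each returns a list of dicts, best first, with "score" (0 to 1); they miss things now and then, are a little off and sometimes report something else, mostly with a low value. They report only what shows in the picture. A call takes as long as a camera call. They do not tell look-alikes from the thing itself.
- boxes_of(camera, query): "point" ([column, row] in pixels, amid what is visible of it).
- regions_of(camera, query): "pixels" (384x512 bool, what is visible of it) and "point" ([column, row] in pixels, amid what is visible of it).
The state is a dict: "time_s": time; "joint_positions": joint angles; "dq": joint speeds; "tau": joint torques, N m; "tool_pos": TCP position; "tool_rot": TCP orientation; "ft_force": force on the tool from outside, world axes, zero at the start; "torque": the same for the moment, N m; "grip_width": finger opening in m; "grasp_force": force on a finger pad.
Only numpy, scipy, OpenCV 4.12 (cv2) and the standard library are available. Lean on these libraries where they do the work, as an engineer would, in place of code of your own. Each camera call takes 0.05 s, during which the arm holds its last target. There are 200 camera calls.

## Task

Fit the steel rod to the demonstration stand: pull it out of the wooden block by its flat grip, pass it upright down through the slotted upper guide, turn it so that its cross pin matches the slot of the lower guide, and lower it until the cross pin is wholly below the lower guide. Finish while still holding the rod still there, upright through both guides, with its foot clear of the base plate, so that someone can tighten the clamp screw; do not let go. Leave the jars, weight, beaker and adapter where they are.

Things in the scene. Friction and masses are not known exactly. Their poses are not given: they have to be found in the camera images.
- rod_head (a point): Centre of the flat grip atop the loose steel rod (165 mm long, about 0.2 kg, upright in the block at first). The grip is 32 mm long (x), 14 mm thick (y, the way to pinch it), 30 mm tall; this point is 150 mm above the foot. z points up along the rod, x along the cross pin as well. Half a turn about z changes nothing. Between grip and pin the shaft is round, 14 mm thick.
- rod_pin (a point): Middle of the rod's cross pin, on the rod's axis, 10 mm above the foot and 140 mm below rod_head. The pin is 7 mm thick and 32 mm long (16 mm out on either side), parallel to the length of the flat grip. x along the pin, z up the rod.
- rod_foot (a point): Centre of the rod's flat lower end, 150 mm below rod_head, chamfered over the last 4 mm; same axes.
- block_top (a point): Centre of the top face of the fixed wooden storage block, 80 (x) x 56 (y) x 55 mm tall. In its middle is a pocket 34 (x) x 16 (y) mm, 45 mm deep: the rod's foot stands on its floor, 10 mm above the table, the cross pin along x. Pull the rod straight up to take it out.
- stand: Fixed stand; origin on the table under the guides' common upright axis, z up. Base plate 160 x 120 mm, 10 mm thick. Column 22 x 30 mm, 125 mm tall, centred at x = -80 mm, carries the upper guide. A black clamp screw sticks out of the upper guide to y = +55 mm.
- upper_guide (a point): Centre of the opening in the stand's upper guide, on its top face, 117 mm above the table. Aluminium plate 12 mm thick, 50 mm wide (y). Opening: a 19 mm square bore crossed by a slot 37 mm long (x) and 12 mm wide. Rod and pin pass straight down with the pin along x, either way round; once the pin is below the plate the rod turns freely.
- lower_guide (a point): Centre of the opening in the fixed lower guide, on its top face, 55 mm above the table, straight below upper_guide with 50 mm free between. A bridge 106 mm long (x), 50 mm wide, plate 10 mm thick, 35 mm free beneath it down to the base plate. Same opening, slot along this x (the bridge's long way), 57 to 90 degrees from the upper slot, one way or the other.
- jar_a_mid (a point): Centre of a loose bystander: white screw-top jar, 42 mm across, 62 mm tall, this point 31 mm above its underside. To be left where it is.
- jar_b_mid (a point): Centre of a loose bystander: white screw-top jar, 42 mm across, 62 mm tall, this point 31 mm above its underside. To be left where it is.
- jar_c_mid (a point): Centre of a loose bystander: white screw-top jar, 42 mm across, 62 mm tall, this point 31 mm above its underside. To be left where it is.
- weight_mid (a point): Centre of a loose bystander: small brass laboratory weight, 36 mm across, 45 mm tall, this point 22 mm above its underside. To be left where it is.
- beaker_mid (a point): Centre of a loose bystander: small glass beaker, 60 mm across, 75 mm tall, this point 37 mm above its underside. To be left where it is.
- adapter_mid (a point): Centre of a loose bystander: grey plastic adapter box, 70 x 45 x 28 mm, this point 14 mm above its underside. To be left where it is.
Mind the look-alikes: they are no part of the job. Several things look just like the stand: the one meant starts farthest from the robot's base. Of the things shaped like the part that bears rod_head, the bare steel one is meant.

How it is judged:
By the outcome, as a careful person would: the job done as asked, in the order asked, and still so for the second after the job is handed in, while the arm keeps its last pose, push and grip.
It also fails if it takes over 56 s, if anything falls off the work surface, if the arm or the gripper's body presses on something with over 40 N, if the wrist force passes 120 N, or if a joint passes its speed limit or range.

## Working session

There is one attempt and no reset: what is moved stays moved. The work goes in short steps, Python scripts to look and compute and a tool call to move; the robot and the scene stay as the last step left them, time stands still between calls to the robot, and variables do not carry over. Pictures are saved under pics/ and viewed, at most 10 in all, crops included, and the job is handed in when it is done.

Besides the shell and the picture viewer there is one more tool, called after "Call:" as name([rows], argument=value, ...), one row to a line, values as JSON. apply_moves: Moves the arm, as the interface text tells. Its arguments: {"type":"object","properties":{"rows":{"type":"array","items":{"type":"array"}},"force":{"type":"number"}},"required":["rows"]}

```bash
mkdir -p pics
cat > h.py <<'E'
import numpy as np, cv2
from scipy.spatial.transform import Rotation as R
from station import manip, eyes, workorder, boxes_of, regions_of
def campose(c):
    q=np.array(c["orientation"],float)
    M=q if q.shape==(3,3) else (R.from_rotvec(q).as_matrix() if q.size==3 else R.from_quat(q).as_matrix())
    return M,np.array(c["xyz"])
def cloud(c):
    K=np.array(c["intrinsics"]);z=c["z_map"];v,u=np.mgrid[:384,:512]
    P=np.stack([(u-K[0,2])/K[0,0]*z,(v-K[1,2])/K[1,1]*z,z],-1)
    M,t=campose(c);W=P@M.T+t;W[z==0]=np.nan;return W
E
python3 - <<'E'
from h import *
o=manip.get_obs();print({k:np.round(v,3) for k,v in o.items()},manip.tips_ahead)
ims=[]
for n in("scene","side"):
    c=eyes.read_camera(n);print(n,c["xyz"],c["orientation"],c["intrinsics"])
    np.savez(n+".npz",**{k:np.array(v) for k,v in c.items()})
    W=cloud(c);ims.append(c["pixels"][...,::-1])
    cv2.imwrite(f"pics/{n}.png",cv2.resize(ims[-1],(800,600)))
    for q in("rod_head","stand","upper_guide","lower_guide","block_top","jar_a_mid","weight_mid","beaker_mid","adapter_mid"):
        for d in boxes_of(n,q):
            u,v=d["point"];w=W[int(v),int(u)];print(n,q,round(d["score"],2),np.round([u,v]),np.round(w,3))
E
```

```text
{'time_s': np.float64(0.0), 'joint_positions': array([-1.271,  0.399,  0.045,  1.538, -0.019,  1.207, -0.051]), 'dq': array([ 0.001,  0.   , -0.001, -0.001,  0.001, -0.   , -0.001]), 'tau': array([-1.0000e-03, -4.7514e+01,  1.3650e+00, -2.5422e+01,  1.2000e-02,
        1.0000e-02, -0.0000e+00]), 'tool_pos': array([0.252, 0.598, 0.218]), 'tool_rot': array([-6.220e-01, -3.079e+00,  3.000e-03]), 'ft_force': array([ 0.027, -0.219, -0.15 ]), 'torque': array([-0.015,  0.02 ,  0.009]), 'grasp_force': np.float64(0.0), 'grip_width': np.float64(0.085)} 0.025
scene [ 1.31897731 -0.58075901  1.35884702] [-2.25341346 -1.12152448  0.39580921] [[491.3654227    0.         252.94626375]
 [  0.         491.3654227  184.34150864]
 [  0.           0.           1.        ]]
scene rod_head 0.65 [312. 167.] [0.616 0.177 0.164]
scene rod_head 0.57 [325. 196.] [0.705 0.159 0.113]
scene stand 0.96 [118. 202.] [ 0.24  -0.36   0.004]
scene stand 0.94 [172. 229.] [ 0.482 -0.278  0.055]
scene upper_guide 0.9 [173. 229.] [ 0.481 -0.274  0.057]
scene upper_guide 0.85 [116. 200.] [nan nan nan]
scene upper_guide 0.37
[... 732 characters left out ...]
e stand 0.74 [186. 363.] [ 0.26  -0.375  0.106]
side stand 0.4 [354. 213.] [ 0.795 -0.061  0.026]
side upper_guide 0.7 [186. 358.] [ 0.262 -0.373  0.117]
side upper_guide 0.65 [265. 305.] [ 0.443 -0.303  0.107]
side lower_guide 0.92 [292. 303.] [ 0.514 -0.29   0.056]
side block_top 0.8 [264. 174.] [0.59  0.149 0.054]
side jar_a_mid 0.82 [234. 219.] [ 0.454 -0.013  0.063]
side weight_mid 0.7 [280. 216.] [ 0.592 -0.004  0.024]
side weight_mid 0.3 [291. 302.] [ 0.514 -0.288  0.057]
side beaker_mid 0.61 [354. 214.] [ 0.794 -0.066  0.032]
side beaker_mid 0.18 [267. 140.] [0.606 0.174 0.158]
side adapter_mid 0.63 [219. 131.] [0.52  0.433 0.025]
side adapter_mid 0.49 [265. 143.] [0.6   0.174 0.149]
```

View pics/scene.png

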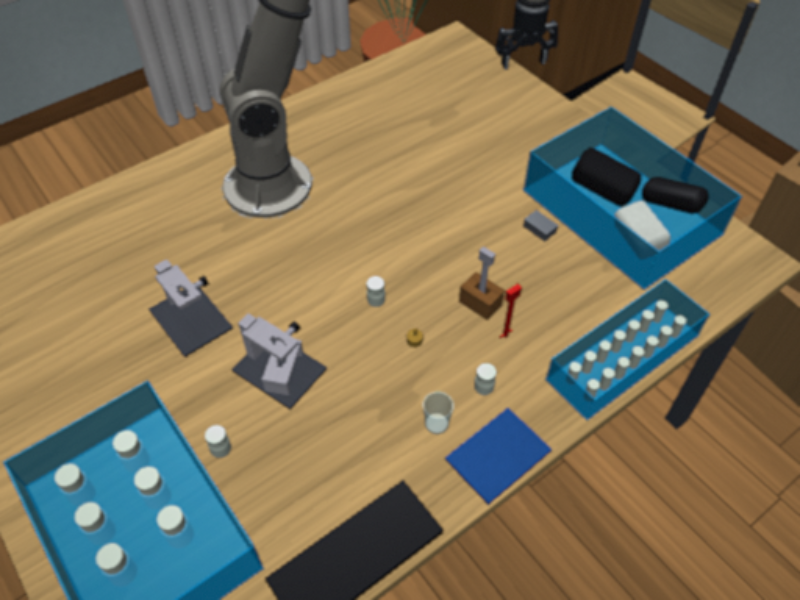

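View pics/side.png

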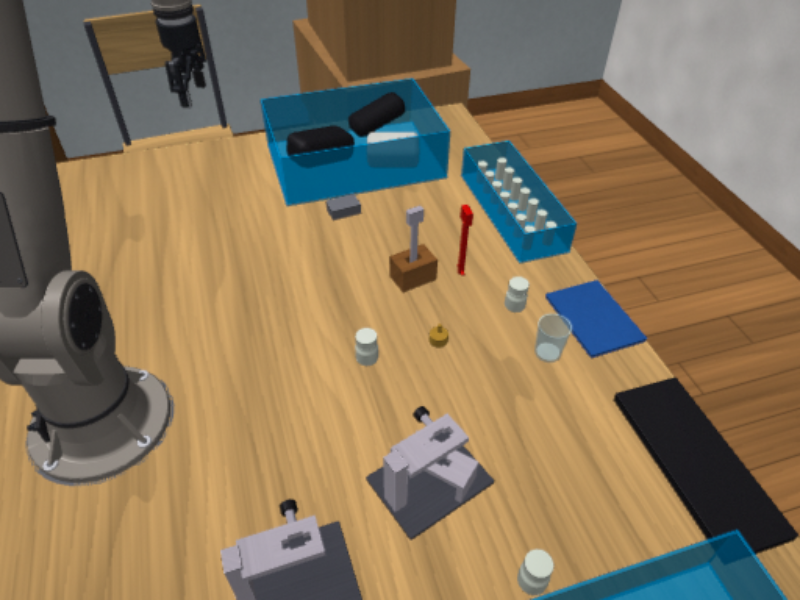

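Pictures show two stands (scene 172,229 and 118,202) and two rods (steel at 312,167, red at 325,196). The stand at (172,229) is farther from the base and has the skewed lower bridge. The rod in the brown block is the bare steel one. Next I'll measure both and confirm them in a crop.

Run:
```python
from h import *
crops=[]
def rect(W,m,name):
    p=W[m][:,:2].astype(np.float32)
    if len(p)<8: print(name,"few",len(p));return
    (c,s,a)=cv2.minAreaRect(p*1000); print(name,len(p),"c",np.round(c,1),"s",np.round(s,1),"a",round(a,1),"z",np.round(np.median(W[m][:,2]),4),"mean",np.round(p.mean(0)*1000,1))
for n in("scene","side"):
    c=dict(np.load(n+".npz"));W=cloud(c);z=W[...,2]
    hsv=cv2.cvtColor(c["pixels"],cv2.COLOR_RGB2HSV);S=hsv[...,1]
    near=lambda x,y,r:(np.hypot(W[...,0]-x,W[...,1]-y)<r)
    rect(W,near(.6,.17,.06)&(z>.046)&(z<.064)&(S>90),n+" block")
    rect(W,near(.6,.17,.05)&(z>.143),n+" grip")
    rect(W,near(.6,.17,.05)&(z>.165),n+" griptop")
    rect(W,near(.6,.17,.02)&(z>.08)&(z<.125),n+" shaft")
    rect(W,near(.47,-.28,.11)&(z>.110)&(z<.121),n+" upper")
    rect(W,near(.48,-.28,.085)&(z>.050)&(z<.060)&(S<60),n+" lower")
    rect(W,near(.48,-.28,.12)&(z>.004)&(z<.015)&(S<60),n+" base")
    for (x,y) in((.6,.17),(.48,-.28)):
        M,t=campose(c);q=M.T@(np.array([x,y,.08])-t);K=c["intrinsics"];u,v=(K@q)[:2]/q[2]
        u,v=int(u),int(v);k=c["pixels"][max(v-50,0):v+50,u-65:u+65,::-1]
        crops.append(cv2.resize(k,(400,300),interpolation=cv2.INTER_CUBIC))
cv2.imwrite("pics/c1.png",np.vstack([np.hstack(crops[:2]),np.hstack(crops[2:])]))
```

```text
scene block 302 c [605.  179.5] s [82.2 64.2] a 13.7 z 0.0544 mean [607.8 177.5]
scene grip 93 c [606.8 178.5] s [32.2 18.7] a 8.0 z 0.1682 mean [607.2 178.4]
scene griptop 53 c [607.  178.7] s [32.  17.3] a 5.9 z 0.1735 mean [606.6 179.4]
scene shaft 35 c [606.9 177.4] s [14.   9.6] a 32.1 z 0.1011 mean [607.5 177.9]
scene upper 455 c [ 465.  -258.5] s [125.1  82.2] a 20.2 z 0.1165 mean [ 478.9 -265.1]
scene lower 282 c [ 490.2 -279.9] s [107.9 101.9] a 53.8 z 0.0548 mean [ 507.9 -273.3]
scene base 807 c [ 483.4 -254.8] s [157.8 141.4] a 16.8 z 0.0102 mean [ 502.1 -267.4]
side block 314 c [605.3 180.3] s [82.4 61.2] a 11.1 z 0.054 mean [603.2 176.6]
side grip 117 c [604.4 181.3] s [33.2 19.2] a 9.6 z 0.1649 mean [603.5 178. ]
side griptop 58 c [604.4 182.8] s [33.3 17.6] a 13.2 z 0.1729 mean [603.9 179.6]
side shaft 48 c [603.6 177.5] s [ 7.2 10.2] a 75.0 z 0.1046 mean [603.2 177.4]
side upper 981 c [ 465.7 -254.8] s [121.9  82.9] a 18.1 z 0.1165 mean [ 477.  -265.2]
side lower 458 c [ 479. -282.] s [113.8 105.7] a 44.7 z 0.0546 mean [ 508.6 -283.2]
side base 1504 c [ 484.5 -264.6] s [159.1 121.1] a 17.8 z 0.0096 mean [ 476.  -289.4]
```

View pics/c1.png

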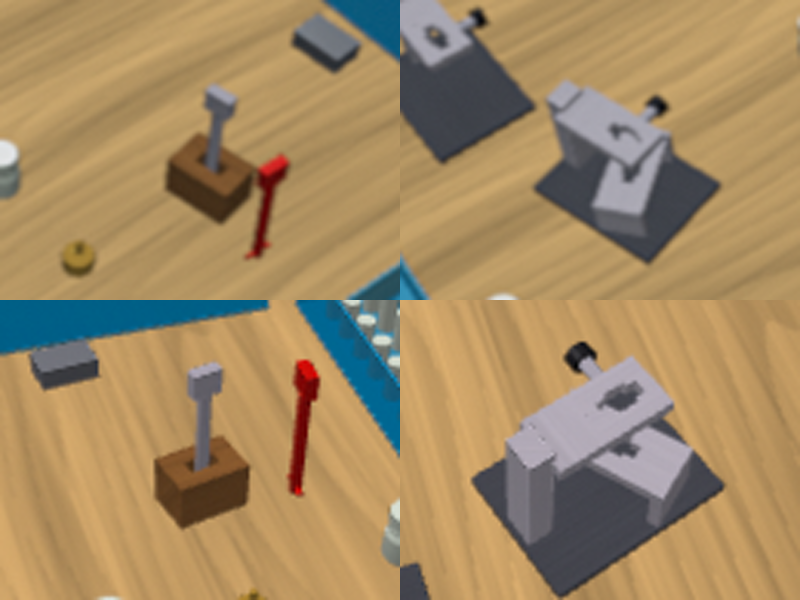

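The crop confirms both choices: the steel rod upright in the block (not the red one standing free), and the stand with the skewed bridge under its upper guide. First I'll move above the block, keeping the tool down.

```bash
cat >> h.py <<'E'
def down(yaw):  # tool z down, tool x at world yaw (deg)
    a=np.radians(yaw);x=[np.cos(a),np.sin(a),0];z=[0,0,-1];return np.stack([x,np.cross(z,x),z],1)
def delta(pos,yaw):
    o=manip.get_obs();T=R.from_rotvec(o["tool_rot"]).as_matrix()
    x=T[:,0];print("t",round(o["time_s"],2),"pos",np.round(o["tool_pos"],4),"yaw",round(np.degrees(np.arctan2(x[1],x[0])),2),"zax",np.round(T[:,2],4),"F",np.round(o["ft_force"],1),"w",round(o["grip_width"],4),"gf",round(o["grasp_force"],1))
    s=T.T@(np.array(pos)-o["tool_pos"])/.25
    r=np.degrees(R.from_matrix(T.T@down(yaw)).as_rotvec())/5
    print("shift shares",np.round(s,3),"turn shares",np.round(r,3))
E
python3 - <<'E'
from h import *
delta([.605,.180,.30],191)
E
```

```text
t 1.0 pos [0.2524 0.599  0.2195] yaw 157.15 zax [ 0.e+00  1.e-04 -1.e+00] F [-0.1 -0.7  0.1] w 0.0858 gf 0.0
shift shares [-1.951 -0.997 -0.322] turn shares [ 1.000e-03  0.000e+00 -6.769e+00]
```

Call:
apply_moves([
  [[0, 0, 0], [-0.13, -0.066, -0.022], 1],
  [[0, 0, 0], [-0.13, -0.066, -0.022], 1],
  [[0, 0, 0], [-0.13, -0.066, -0.022], 1],
  [[0, 0, 0], [-0.13, -0.066, -0.022], 1],
  [[0, 0, 0], [-0.13, -0.066, -0.022], 1],
])

```text
time_s: 1.5
tool_pos: [0.371, 0.4587, 0.2474]
tool_rot: [0.622, 3.079, 0.001]
ft_force: [0.4, -0.2, -0.1]
grip_width: 0.0849
grasp_force: 0.0
```

Call:
apply_moves([
  [[0, 0, 0], [-0.13, -0.066, -0.022], 1],
  [[0, 0, 0], [-0.13, -0.066, -0.022], 1],
  [[0, 0, 0], [-0.13, -0.066, -0.022], 1],
  [[0, 0, 0], [-0.13, -0.066, -0.022], 1],
  [[0, 0, 0], [-0.13, -0.066, -0.022], 1],
])

```text
time_s: 2.0
tool_pos: [0.4886, 0.3196, 0.275]
tool_rot: [0.622, 3.079, 0.001]
ft_force: [0.9, 1.0, 0.4]
grip_width: 0.0853
grasp_force: 0.0
```

Call:
apply_moves([
  [[0, 0, 0], [-0.13, -0.066, -0.022], 1],
  [[0, 0, 0], [-0.13, -0.066, -0.022], 1],
  [[0, 0, 0], [-0.13, -0.066, -0.022], 1],
  [[0, 0, 0], [-0.13, -0.066, -0.022], 1],
  [[0, 0, 0], [-0.13, -0.066, -0.022], 1],
])

```text
time_s: 2.5
tool_pos: [0.6064, 0.1805, 0.3024]
tool_rot: [0.622, 3.079, 0.001]
ft_force: [0.7, -0.3, 0.5]
grip_width: 0.0854
grasp_force: 0.0
```

Call:
apply_moves([
  [[0, 0, -1], [0, 0, 0], 1],
  [[0, 0, -1], [0, 0, 0], 1],
  [[0, 0, -1], [0, 0, 0], 1],
  [[0, 0, -1], [0, 0, 0], 1],
  [[0, 0, -1], [0, 0, 0], 1],
])

```text
time_s: 3.0
tool_pos: [0.6055, 0.1817, 0.302]
tool_rot: [-0.065, 3.141, 0.0]
ft_force: [-0.8, 1.2, -0.5]
grip_width: 0.0855
grasp_force: 0.0
```

```bash
cat >> h.py <<'E'
def wristcloud(save=None):
    o=manip.get_obs();c=eyes.read_camera("wrist");K=np.array(c["intrinsics"]);z=c["z_map"]
    v,u=np.mgrid[:384,:512];dx=(u-K[0,2]);dy=(v-K[1,2]);r=np.hypot(dx,dy)+1e-9;th=np.minimum(r/K[0,0],1.5)
    P=np.stack([z*np.tan(th)*dx/r,z*np.tan(th)*dy/r,z],-1)
    A=np.array(c["T_tool_cam"]);T=R.from_rotvec(o["tool_rot"]).as_matrix()
    W=(P@A[:3,:3].T+A[:3,3])@T.T+o["tool_pos"];W[z==0]=np.nan
    if save: cv2.imwrite(save,cv2.resize(c["pixels"][...,::-1],(800,600)))
    return c,W,o
def rect(W,m,name):
    p=W[m][:,:2].astype(np.float32)
    if len(p)<8: print(name,"few",len(p));return
    (c,s,a)=cv2.minAreaRect(p*1000); print(name,len(p),"c",np.round(c,1),"s",np.round(s,1),"a",round(a,1),"z",np.round(np.median(W[m][:,2]),4),"mean",np.round(p.mean(0)*1000,1))
E
python3 - <<'E'
from h import *
c,W,o=wristcloud("pics/w1.png");print(c["T_tool_cam"],c["intrinsics"])
z=W[...,2];S=cv2.cvtColor(c["pixels"],cv2.COLOR_RGB2HSV)[...,1]
near=lambda x,y,r:(np.hypot(W[...,0]-x,W[...,1]-y)<r)
rect(W,near(.605,.18,.06)&(z>.05)&(z<.06)&(S>90),"block")
rect(W,near(.605,.18,.03)&(z>.169)&(z<.182),"griptop")
rect(W,near(.605,.18,.03)&(z>.14)&(z<.182),"grip")
delta([.605,.18,.3],191)
E
```

```text
[[ 8.20086906e-04 -9.63665736e-01 -2.67109860e-01  6.75537756e-02]
 [ 9.99999651e-01  7.46958926e-04  3.75380739e-04  5.84312530e-04]
 [-1.62221461e-04 -2.67110075e-01  9.63666011e-01 -1.54228618e-01]
 [ 0.00000000e+00  0.00000000e+00  0.00000000e+00  1.00000000e+00]] [[297.31863964   0.         257.01275391]
 [  0.         297.31863964 193.92475117]
 [  0.           0.           1.        ]]
block 1695 c [605.3 183.8] s [79.8 55.3] a 12.5 z 0.0549 mean [599.3 183.5]
griptop 451 c [605.2 184.3] s [31.9 13.9] a 12.0 z 0.1746 mean [604.9 184.1]
grip 497 c [605.1 184.3] s [31.9 14. ] a 12.6 z 0.1745 mean [603.7 183.9]
t 3.05 pos [0.6055 0.1817 0.302 ] yaw -177.51 zax [ 0.e+00  2.e-04 -1.e+00] F [ 0.6 -0.7  0.6] w 0.0852 gf 0.0
shift shares [ 0.002 -0.007  0.008] turn shares [ 3.000e-03  1.000e-03 -1.703e+00]
```

View pics/w1.png

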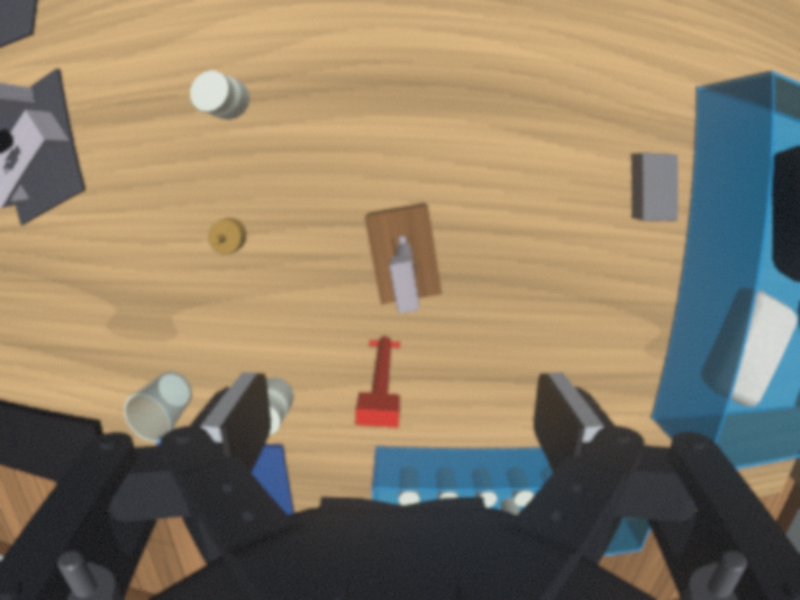

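The picture shows the steel grip at (403,285) over the block, with the red look-alike at (378,400) clear of it, and depth gives the grip at (0.605, 0.184) and yaw 12.2°. I'll turn, centre and descend.

Call:
apply_moves([
  [[0, 0, -0.97], [0, 0, 0], 1],
  [[0, 0, -0.97], [0, 0, 0], 1],
  [[0, 0, 0], [0, 0.01, 0.06], 1],
  [[0, 0, 0], [0, 0, 0.07], 1],
  [[0, 0, 0], [0, 0, 0.07], 1],
])

```text
time_s: 3.55
tool_pos: [0.6046, 0.1844, 0.2504]
tool_rot: [0.32, -3.125, -0.0]
ft_force: [-0.1, 0.3, -0.0]
grip_width: 0.0855
grasp_force: 0.0
```

Call:
apply_moves([
  [[0, 0, 0], [0, 0, 0.08], 1],
  [[0, 0, 0], [0, 0, 0.08], 1],
  [[0, 0, 0], [0, 0, 0.08], 1],
  [[0, 0, 0], [0, 0, 0.06], 1],
  [[0, 0, 0], [0, 0, 0.04], 1],
])

```text
time_s: 4.05
tool_pos: [0.6041, 0.184, 0.1649]
tool_rot: [0.322, -3.123, 0.001]
ft_force: [0.2, -0.9, 0.8]
grip_width: 0.0854
grasp_force: 0.0
```

Run:
```python
from h import *
delta([.6052,.1842,.166],192.2)
c,W,o=wristcloud("pics/w2.png")
z=W[...,2]
near=lambda x,y,r:(np.hypot(W[...,0]-x,W[...,1]-y)<r)
rect(W,near(.605,.18,.022)&(z>.171)&(z<.179),"griptop")
```

```text
t 4.05 pos [0.6041 0.184  0.1649] yaw -168.22 zax [-2.3e-03 -8.0e-04 -1.0e+00] F [ 0.2 -0.9  0.8] w 0.0854 gf 0.0
shift shares [-0.005 -0.    -0.004] turn shares [-0.004 -0.027 -0.084]
griptop 1412 c [605.8 183.7] s [33.1 13.5] a 12.5 z 0.1747 mean [604.3 183.5]
```

Call:
apply_moves([
  [[0, -0.02, -0.08], [-0.004, 0, -0.004], 0],
  [[0, 0, 0], [0, 0, 0], -0.5],
  [[0, 0, 0], [0, 0, 0], -1],
  [[0, 0, 0], [0, 0, 0], -1],
  [[0, 0, 0], [0, 0, 0], -1],
], force=70)

```text
time_s: 4.6
tool_pos: [0.6063, 0.1844, 0.1686]
tool_rot: [-0.335, 3.121, 0.001]
ft_force: [-0.3, -0.2, -1.0]
grip_width: 0.0122
grasp_force: 0.0
```

Call:
apply_moves([
  [[0, 0, 0], [0, 0, 0], -1],
  [[0, 0, 0], [0, 0, 0], -1],
  [[0, 0, 0], [0, 0, 0], -1],
  [[0, 0, 0], [0, 0, 0], -1],
  [[0, 0, 0], [0, 0, 0], -1],
])

```text
time_s: 5.1
tool_pos: [0.606, 0.1844, 0.168]
tool_rot: [-0.335, 3.122, 0.0]
ft_force: [0.2, -0.0, -0.1]
grip_width: -0.0002
grasp_force: 0.0
```

The gripper closed to zero, so the rod isn't between the pads. I'll look.

Run:
```python
from h import *
c,W,o=wristcloud("pics/w3.png")
a=c["pixels"][...,::-1][100:340,100:420]
s=eyes.read_camera("side");Ws=cloud(s);b=s["pixels"][...,::-1][90:210,200:360]
cv2.imwrite("pics/w3.png",np.hstack([cv2.resize(a,(400,300)),cv2.resize(b,(400,300))]))
delta([.6052,.1842,.166],192.2)
z=W[...,2];near=lambda x,y,r:(np.hypot(W[...,0]-x,W[...,1]-y)<r)
rect(W,near(.605,.18,.03)&(z>.171)&(z<.179),"griptop")
```

```text
t 5.2 pos [0.606  0.1843 0.168 ] yaw -167.75 zax [ 1.8e-03  5.0e-04 -1.0e+00] F [-0.3 -0.7 -0.4] w 0.0003 gf 0.0
shift shares [0.003 0.    0.008] turn shares [0.001 0.021 0.011]
griptop 466 c [596.7 181.8] s [14.6 13. ] a 12.5 z 0.1746 mean [594.1 181.2]
```

View pics/w3.png

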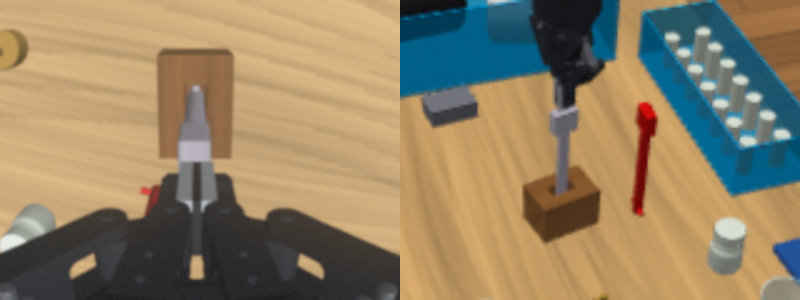

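The fingers (side crop 565,95) end just above or behind the grip (565,118) instead of around it. I'll measure where the fingertips really are from both fixed cameras.

Run:
```python
from h import *
for n in("scene","side"):
    s=eyes.read_camera(n);W=cloud(s);z=W[...,2]
    ro=(abs(W[...,0]-.605)<.08)&(abs(W[...,1]-.184)<.08)&(z>.12)&(z<.30)
    old=cloud(dict(np.load(n+".npz")))
    dz=np.abs(np.nan_to_num(old-W)).max(-1)>.01
    for lo in np.arange(.12,.25,.01):
        m=ro&(z>=lo)&(z<lo+.01)
        if m.sum(): print(n,round(lo,2),"n",m.sum(),"mean",np.round(np.nanmean(W[m],0)*1000),"min",np.round(W[m].min(0)*1000)[:2],"max",np.round(W[m].max(0)*1000)[:2],"new",(m&dz).sum(), np.round(W[m&dz].mean(0)*1000) if (m&dz).any() else "")
```

```text
scene 0.12 n 11 mean [609. 176. 125.] min [602. 172.] max [615. 183.] new 0 
scene 0.13 n 8 mean [607. 177. 136.] min [601. 174.] max [611. 180.] new 0 
scene 0.14 n 13 mean [608. 177. 146.] min [594. 172.] max [619. 187.] new 0 
scene 0.15 n 19 mean [610. 177. 155.] min [593. 171.] max [621. 187.] new 1 [605. 171. 158.]
scene 0.16 n 22 mean [608. 177. 165.] min [591. 171.] max [623. 188.] new 0 
scene 0.17 n 27 mean [609. 178. 175.] min [591. 171.] max [621. 190.] new 0 
scene 0.18 n 8 mean [611. 177. 185.] min [600. 172.] max [622. 182.] new 5 [612. 176. 188.]
scene 0.19 n 17 mean [611. 176. 195.] min [601. 169.] max [620. 187.] new 17 [611. 176. 195.]
scene 0.2 n 13 mean [612. 179. 204.] min [602. 168.] max [619. 194.] new 13 [612. 179. 204.]
scene 0.21 n 9 mean [615. 181. 214.] min [614. 169.] max [616. 193.] new 9 [615. 181. 214.]
scene 0.22 n 18 mean [614. 182. 226.] min [603. 155.] max [623. 215.] new 18 [614. 182. 226.]
scene 0.23 n 30 mean [613. 176. 234.] min [597. 148.] max [625. 219.] new 30 [613. 176. 234.]
scene 0.24 n 35 mean [614. 181. 246.] min [599. 143.] max [626. 
[... 435 characters left out ...]
 179. 174.] min [589. 172.] max [620. 190.] new 0 
side 0.18 n 15 mean [600. 177. 187.] min [594. 171.] max [613. 187.] new 15 [600. 177. 187.]
side 0.19 n 24 mean [601. 177. 195.] min [593. 169.] max [613. 189.] new 24 [601. 177. 195.]
side 0.2 n 24 mean [603. 174. 205.] min [594. 169.] max [613. 187.] new 24 [603. 174. 205.]
side 0.21 n 19 mean [598. 180. 214.] min [592. 168.] max [612. 193.] new 19 [598. 180. 214.]
side 0.22 n 30 mean [600. 176. 227.] min [587. 150.] max [621. 215.] new 30 [600. 176. 227.]
side 0.23 n 48 mean [598. 175. 234.] min [586. 141.] max [622. 221.] new 48 [598. 175. 234.]
side 0.24 n 62 mean [599. 174. 246.] min [584. 133.] max [624. 227.] new 62 [599. 174. 246.]
```

Run:
```python
from h import *
c,W,o=wristcloud()
T=R.from_rotvec(o["tool_rot"]).as_matrix();L=(W-o["tool_pos"])@T
m=(abs(L[...,0])<.03)&(abs(L[...,1])<.06)&(L[...,2]<.0)
for lo in np.arange(-.11,.0,.01):
    k=m&(L[...,2]>=lo)&(L[...,2]<lo+.01)
    if k.any(): print(round(lo,2),k.sum(),"x",np.round(np.percentile(L[k][:,0],[1,50,99])*1000),"y",np.round(np.percentile(L[k][:,1],[1,50,99])*1000))
print("deepest",np.sort(L[m][:,2])[-10:])
```

```text
-0.11 10615 x [-3. 11. 20.] y [-57.   1.  58.]
-0.1 8254 x [ 2. 12. 18.] y [-56.   0.  57.]
-0.09 6613 x [-6. 11. 18.] y [-50.   0.  52.]
-0.08 3253 x [-8. 12. 17.] y [-43.   4.  45.]
-0.07 4397 x [-8. 11. 14.] y [-36.  -2.  38.]
-0.06 1346 x [-9. 12. 14.] y [-28.   0.  29.]
-0.05 707 x [-11.  10.  12.] y [-12.   1.  13.]
-0.04 561 x [ 6. 10. 11.] y [-13.   1.  14.]
-0.03 488 x [ 6.  7. 11.] y [-12.   1.  14.]
-0.02 124 x [ 6. 11. 11.] y [-10.   1.  12.]
-0.01 512 x [ 5. 13. 17.] y [-7. -0.  6.]
deepest [-7.36481405e-04 -6.02493664e-04 -4.89670551e-04 -3.54376009e-04
 -2.22107698e-04 -2.19437929e-04 -1.34368704e-04 -1.18084136e-04
 -7.19502898e-06 -4.54019839e-06]
```

Depth shows the real fingertips end about 16 mm behind the reported TCP, not 25 mm ahead. The frame is off by about 41 mm along z, with no lateral error. I'll open, go 43 mm lower and close again.

Call:
apply_moves([
  [[0, 0, 0], [0.003, 0, 0], 1],
  [[0, 0, 0], [0, 0, 0], 1],
  [[0, 0, 0], [0, 0, 0], 1],
  [[0, 0, 0], [0, 0, 0], 1],
  [[0, 0, 0], [0, 0, 0], 1],
])

```text
time_s: 5.85
tool_pos: [0.6053, 0.1842, 0.1681]
tool_rot: [-0.335, 3.122, 0.0]
ft_force: [0.5, 0.8, -0.8]
grip_width: 0.0725
grasp_force: 0.0
```

Call:
apply_moves([
  [[0, 0, 0], [0, 0, 0], 1],
  [[0, 0, 0], [0, 0, 0.04], 1],
  [[0, 0, 0], [0, 0, 0.045], 1],
  [[0, 0, 0], [0, 0, 0.045], 1],
  [[0, 0, 0], [0, 0, 0.042], 1],
])

```text
time_s: 6.35
tool_pos: [0.6047, 0.184, 0.1233]
tool_rot: [-0.335, 3.123, -0.0]
ft_force: [1.6, 0.2, 0.1]
grip_width: 0.0855
grasp_force: 0.0
```

Call:
apply_moves([
  [[0, 0, 0], [0, 0, 0], 0.3],
  [[0, 0, 0], [0, 0, 0], -0.3],
  [[0, 0, 0], [0, 0, 0], -1],
  [[0, 0, 0], [0, 0, 0], -1],
  [[0, 0, 0], [0, 0, 0], -1],
], force=70)

```text
time_s: 6.85
tool_pos: [0.6058, 0.1842, 0.1256]
tool_rot: [-0.335, 3.121, 0.0]
ft_force: [-0.4, -2.9, 2.7]
grip_width: 0.013
grasp_force: 69.3
```

Call:
apply_moves([
  [[0, 0, 0], [0, 0, 0], -1],
  [[0, 0, 0], [0, 0, 0], -1],
  [[0, 0, 0], [0, 0, 0], -1],
  [[0, 0, 0], [0, 0, 0], -1],
  [[0, 0, 0], [0, 0, 0], -1],
])

```text
time_s: 7.35
tool_pos: [0.6058, 0.1843, 0.1257]
tool_rot: [-0.335, 3.121, 0.001]
ft_force: [-0.3, -0.1, 4.3]
grip_width: 0.0133
grasp_force: 68.7
```

Run:
```python
from h import *
delta([.6052,.1842,.30],192.2);print(manip.get_obs()["torque"])
```

```text
t 7.35 pos [0.6058 0.1843 0.1257] yaw -167.75 zax [ 2.9e-03  8.0e-04 -1.0e+00] F [-0.3 -0.1  4.3] w 0.0133 gf 68.7
shift shares [ 0.001  0.    -0.697] turn shares [0.002 0.034 0.01 ]
[-0.13466715  0.07646181  0.02076618]
```

Gripped: 13.3 mm at 69 N. I'll pull straight up, then carry toward the stand for a close look.

Call:
apply_moves([
  [[0, 0, 0], [0, 0, -0.02], -1],
  [[0, 0, 0], [0, 0, -0.05], -1],
  [[0, 0, 0], [0, 0, -0.07], -1],
  [[0, 0, 0], [0, 0, -0.07], -1],
  [[0, 0, 0], [0, 0, -0.07], -1],
])

```text
time_s: 7.85
tool_pos: [0.6044, 0.184, 0.1956]
tool_rot: [0.335, -3.123, 0.0]
ft_force: [-0.2, -0.5, -1.7]
grip_width: 0.0131
grasp_force: 68.1
```

Call:
apply_moves([
  [[0, 0, 0], [0, 0, -0.08], -1],
  [[0, 0, 0], [0, 0, -0.08], -1],
  [[0, 0, 0], [0, 0, -0.08], -1],
  [[0, 0, 0], [0, 0, -0.08], -1],
  [[0, 0, 0], [0, 0, -0.06], -1],
])

```text
time_s: 8.35
tool_pos: [0.6048, 0.1841, 0.2915]
tool_rot: [-0.335, 3.122, 0.001]
ft_force: [0.5, -0.8, -1.1]
grip_width: 0.0134
grasp_force: 68.1
```

Call:
apply_moves([
  [[0, 0, 0], [0.03, -0.06, 0], -1],
  [[0, 0, 0], [0.06, -0.12, 0], -1],
  [[0, 0, 0], [0.06, -0.12, 0], -1],
  [[0, 0, 0], [0.06, -0.12, 0], -1],
  [[0, 0, 0], [0.06, -0.12, 0], -1],
])

```text
time_s: 8.85
tool_pos: [0.5658, 0.0349, 0.2886]
tool_rot: [0.333, -3.123, 0.001]
ft_force: [0.2, 0.2, -2.3]
grip_width: 0.0133
grasp_force: 68.2
```

Call:
apply_moves([
  [[0, 0, 0], [0.06, -0.12, 0], -1],
  [[0, 0, 0], [0.06, -0.12, 0], -1],
  [[0, 0, 0], [0.06, -0.12, 0], -1],
  [[0, 0, 0], [0.06, -0.12, 0], -1],
  [[0, 0, 0], [0.06, -0.12, 0], -1],
])

```text
time_s: 9.35
tool_pos: [0.5238, -0.127, 0.2885]
tool_rot: [0.333, -3.123, -0.001]
ft_force: [1.5, 0.2, -1.9]
grip_width: 0.0133
grasp_force: 68.2
```

Call:
apply_moves([
  [[0, 0, -0.5], [0.03, -0.06, 0], -1],
  [[0, 0, -0.6], [0, 0, 0], -1],
  [[0, 0, 0], [0, 0, 0], -1],
  [[0, 0, 0], [0, 0, 0], -1],
  [[0, 0, 0], [0, 0, 0], -1],
])

```text
time_s: 9.85
tool_pos: [0.5217, -0.1405, 0.2892]
tool_rot: [-0.485, 3.103, 0.001]
ft_force: [0.3, 0.4, -2.2]
grip_width: 0.0134
grasp_force: 68.2
```

Run:
```python
from h import *
delta([.484,-.264,.29],198);print(manip.get_obs()["torque"])
c,W,o=wristcloud("pics/w4.png")
z=W[...,2];near=lambda x,y,r:(np.hypot(W[...,0]-x,W[...,1]-y)<r)
S=cv2.cvtColor(c["pixels"],cv2.COLOR_RGB2HSV)[...,1]
rect(W,near(.47,-.27,.1)&(z>.112)&(z<.120),"upper")
rect(W,near(.48,-.27,.1)&(z>.051)&(z<.059)&(S<60),"lower")
rect(W,near(.48,-.264,.11)&(z>.006)&(z<.014)&(S<70),"base")
# heightmaps
H=np.zeros((300,300,3),np.uint8)
p=W[np.isfinite(z)&near(.484,-.264,.15)]
i=np.round((p[:,:2]-[.484,-.264])*1000+150).astype(int);ok=(i>=0).all(1)&(i<300).all(1);i=i[ok];h=p[ok][:,2]
H[i[:,1],i[:,0]]=np.stack([np.where(h<.02,200,0),np.where(abs(h-.055)<.006,255,0),np.where(abs(h-.117)<.006,255,0)],1)
cv2.imwrite("pics/hm.png",np.hstack([cv2.resize(H[::-1],(400,400)),cv2.resize(c["pixels"][...,::-1],(400,400))]))
```

```text
t 9.85 pos [ 0.5217 -0.1405  0.2892] yaw -162.24 zax [ 7.e-04  7.e-04 -1.e+00] F [ 0.3  0.4 -2.2] w 0.0134 gf 68.2
shift shares [ 0.294 -0.425 -0.004] turn shares [ 0.005  0.01  -0.048]
[-0.02840152  0.01574298 -0.04780553]
upper 3636 c [ 467.3 -253.9] s [119.4  81.2] a 17.9 z 0.1168 mean [ 478.8 -261.7]
lower 1087 c [ 481.5 -275.7] s [101.1 106.7] a 41.8 z 0.0548 mean [ 485.2 -248.7]
base 3268 c [ 485.8 -262.3] s [159.3 119. ] a 17.1 z 0.0098 mean [ 489.4 -236.1]
```

View pics/hm.png

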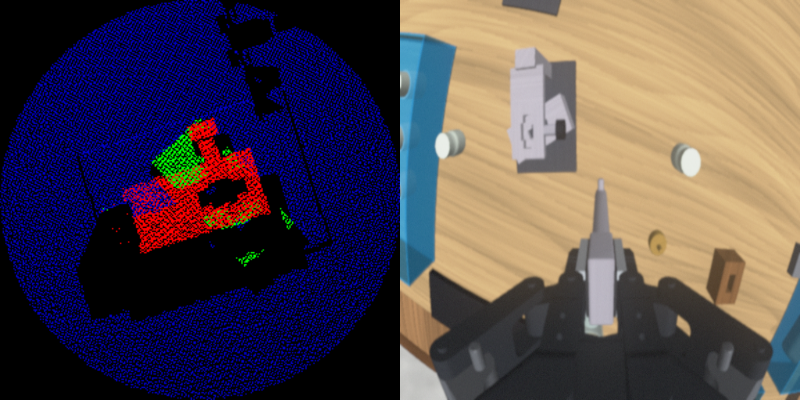

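```bash
cat >> h.py <<'E'
from scipy.optimize import minimize, differential_evolution
def labels(W,cam,h,c0,r):
    ok=np.isfinite(W[...,2]);p=W[ok];d=p-cam;t=(h-cam[2])/d[:,2];q=(cam+d*t[:,None])[:,:2]
    on=abs(p[:,2]-h)<.004;below=p[:,2]<h-.004
    k=(np.hypot(*(q-c0).T)<r)&(on|below);return q[k],on[k]
def loc(q,x,y,a):
    a=np.radians(a);d=q-[x,y];return d@np.array([[np.cos(a),-np.sin(a)],[np.sin(a),np.cos(a)]])
def hole(q,x,y,a):
    l=abs(loc(q,x,y,a));return ((l[:,0]<.0095)&(l[:,1]<.0095))|((l[:,0]<.0185)&(l[:,1]<.006))
def fit_upper(W,cam,c0,name):
    q,on=labels(W,cam,.117,c0,.045)
    def f(v):
        m=hole(q,*v); l=loc(q,*v); ring=(abs(l[:,0])<.025)&(abs(l[:,1])<.022)
        return (np.sum(m&on)+np.sum(ring&~m&~on))/max(ring.sum(),1)
    b=[(c0[0]-.02,c0[0]+.02),(c0[1]-.02,c0[1]+.02),(8,28)]
    s=differential_evolution(f,b,seed=1,popsize=25,maxiter=80,tol=1e-8);print(name,"upper",np.round(s.x,4),"cost",round(s.fun,3),len(q));return s.x
def fit_lower(W,cam,c,name):
    q,on=labels(W,cam,.055,np.array(c[:2]),.085)
    A=np.arange(c[2]-95,c[2]-50,.5);best=[]
    for a in A:
        l=abs(loc(q,c[0],c[1],a));ins=(l[:,0]<.053)&(l[:,1]<.025)&~hole(q,c[0],c[1],a)
        best.append(np.sum(on&~ins)+np.sum(~on&ins))
    best=np.array(best);o=np.argsort(best)[:4];print(name,"lower yaw",A[o],best[o],len(q),on.sum())
def fit_all(names=("scene","side")):
    c,W,o=wristcloud();T=R.from_rotvec(o["tool_rot"]).as_matrix();A=np.array(c["T_tool_cam"])
    cam=T@A[:3,3]+o["tool_pos"];c0=np.array([.498,-.259])
    x=fit_upper(W,cam,c0,"wrist");fit_lower(W,cam,x,"wrist")
    for n in names:
        s=eyes.read_camera(n);W=cloud(s);y=fit_upper(W,np.array(s["xyz"]),c0,n);fit_lower(W,np.array(s["xyz"]),y,n)
E
python3 - <<'E'
from h import *
fit_all()
E
```

```text
wrist upper [ 0.5003 -0.2579 15.9147] cost 0.013 4574
wrist lower yaw [-48.58525625 -48.08525625 -49.08525625 -47.58525625] [60 62 66 71] 7910 1069
scene upper [ 0.4992 -0.2613 17.2391] cost 0.059 537
scene lower yaw [-49.26092886 -49.76092886 -48.76092886 -50.26092886] [42 44 44 45] 1483 245
side upper [ 0.5004 -0.2597 20.2865] cost 0.037 1092
side lower yaw [-51.71354159 -51.21354159 -50.71354159 -52.21354159] [57 57 58 59] 2359 418
```

Call:
apply_moves([
  [[0, 0, 0], [0.05, -0.06, 0], -1],
  [[0, 0, 0], [0.06, -0.1, 0], -1],
  [[0, 0, 0], [0.04, -0.05, 0], -1],
  [[0, 0, 0], [0, 0, 0], -1],
  [[0, 0, 0], [0, 0, 0], -1],
])

```text
time_s: 10.55
tool_pos: [0.5027, -0.2017, 0.2897]
tool_rot: [-0.484, 3.102, 0.002]
ft_force: [-0.2, -0.3, -1.5]
grip_width: 0.0128
grasp_force: 68.3
```

Run:
```python
from h import *
fit_all(())
delta([.5003,-.258,.29],197.5)
c,W,o=wristcloud();T=R.from_rotvec(o["tool_rot"]).as_matrix();L=(W-o["tool_pos"])@T
rect(W,(np.hypot(W[...,0]-.49,W[...,1]+.26)<.1)&(abs(W[...,2]-.117)<.004)&(L[...,2]<.18),"upper")
for lo in np.arange(-.02,.12,.01):
    k=(np.hypot(L[...,0],L[...,1])<.022)&(L[...,2]>=lo)&(L[...,2]<lo+.01)
    if k.sum()>5:
        y=L[k][:,1]*1000;print(round(lo,2),k.sum(),"xmax",round(np.percentile(L[k][:,0],95)*1000,1),"y",np.round([y.min(),y.max(),(y.min()+y.max())/2],1))
print("foot z tool",np.sort(L[np.hypot(L[...,0],L[...,1])<.022][:,2])[-5:])
```

```text
wrist upper [ 0.5002 -0.2586 16.9623] cost 0.005 4862
wrist lower yaw [-48.53767159 -49.03767159 -48.03767159 -49.53767159] [44 45 46 54] 7702 1121
t 10.6 pos [ 0.503  -0.201   0.2896] yaw -162.17 zax [ 0.002   0.0015 -1.    ] F [ 0.4  0.2 -1.8] w 0.0131 gf 68.3
shift shares [ 0.08  -0.214 -0.002] turn shares [0.009 0.026 0.067]
upper 3857 c [ 467.5 -253.9] s [119.6  80.4] a 17.9 z 0.1168 mean [ 478.5 -262. ]
-0.02 113 xmax 11.3 y [-17.8  19.    0.6]
0.0 57 xmax 7.4 y [-4.1  5.3  0.6]
0.01 104 xmax 7.3 y [-5.6  6.8  0.6]
0.02 104 xmax 7.3 y [-5.9  7.1  0.6]
0.03 92 xmax 7.4 y [-6.1  6.7  0.3]
0.04 73 xmax 7.4 y [-5.8  7.8  1. ]
0.05 69 xmax 7.4 y [-6.1  7.3  0.6]
0.06 59 xmax 7.5 y [-6.2  7.6  0.7]
0.07 50 xmax 7.4 y [-5.9  7.1  0.6]
0.08 47 xmax 7.4 y [-6.1  7.4  0.6]
0.09 42 xmax 7.5 y [-5.5  7.7  1.1]
0.1 111 xmax 16.3 y [-5.7  6.9  0.6]
foot z tool [0.2913649  0.29140859 0.2914796  0.29169788 0.29178868]
```

Call:
apply_moves([
  [[0, 0.02, 0.07], [0.02, -0.06, 0], -1],
  [[0, 0, 0], [0.03, -0.08, 0], -1],
  [[0, 0, 0], [0.029, -0.078, 0], -1],
  [[0, 0, 0], [0, 0, 0], -1],
  [[0, 0, 0], [0, 0, 0], -1],
])

```text
time_s: 11.15
tool_pos: [0.5, -0.2608, 0.2895]
tool_rot: [0.474, -3.106, -0.0]
ft_force: [-0.2, -0.3, -2.1]
grip_width: 0.0134
grasp_force: 68.6
```

Run:
```python
from h import *
delta([.5008,-.2590,.29],197.4)
fit_all(())
```

```text
t 11.15 pos [ 0.5    -0.2608  0.2895] yaw -162.65 zax [-2.e-04  0.e+00 -1.e+00] F [-0.2 -0.3 -2.1] w 0.0134 gf 68.6
shift shares [-0.005  0.006 -0.002] turn shares [ 0.001 -0.002 -0.011]
wrist upper [ 0.5013 -0.2579 17.9914] cost 0.017 4308
wrist lower yaw [-50.00864892 -49.50864892 -49.00864892 -50.50864892] [64 66 67 69] 7379 1129
```

Call:
apply_moves([
  [[0, 0, 0], [-0.005, 0.007, 0], -1],
  [[0, 0, 0], [0, 0, 0.06], -1],
  [[0, 0, 0], [0, 0, 0.07], -1],
  [[0, 0, 0], [0, 0, 0.05], -1],
  [[0, 0, 0], [0, 0, 0], -1],
])

```text
time_s: 11.7
tool_pos: [0.4998, -0.2567, 0.2427]
tool_rot: [0.477, -3.102, -0.004]
ft_force: [-0.2, -0.7, -2.3]
grip_width: 0.0132
grasp_force: 68.5
```

Run:
```python
from h import *
delta([.5010,-.2588,.2447],197.4)
s=eyes.read_camera("side")["pixels"][...,::-1];c=eyes.read_camera("scene")["pixels"][...,::-1]
cv2.imwrite("pics/s5.png",np.hstack([cv2.resize(s[230:350,210:370],(400,300)),cv2.resize(c[170:290,100:260],(400,300))]))
```

```text
t 11.7 pos [ 0.4998 -0.2567  0.2427] yaw -162.52 zax [-0.0037  0.0017 -1.    ] F [-0.2 -0.7 -2.3] w 0.0132 gf 68.5
shift shares [-0.002 -0.01  -0.008] turn shares [ 0.031 -0.034  0.016]
```

View pics/s5.png

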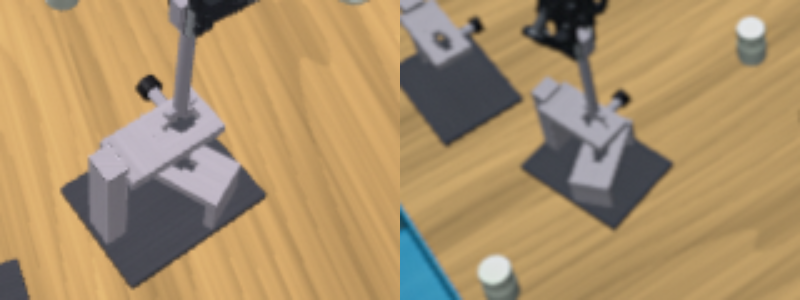

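Both views show the foot and pin right over the upper slot (180,120 and 595,120). I'll let it settle, then check the pose.

Call:
apply_moves([
  [[0, 0, 0], [0, 0, 0], -1],
  [[0, 0, 0], [0, 0, 0], -1],
  [[0, 0, 0], [0, 0, 0], -1],
  [[0, 0, 0], [0, 0, 0], -1],
  [[0, 0, 0], [0, 0, 0], -1],
])

```text
time_s: 12.3
tool_pos: [0.5007, -0.2582, 0.2448]
tool_rot: [-0.475, 3.105, -0.0]
ft_force: [-0.3, 0.5, -3.4]
grip_width: 0.0133
grasp_force: 68.5
```

Run:
```python
from h import *
delta([.5010,-.2588,.2447],197.4)
```

```text
t 12.3 pos [ 0.5007 -0.2582  0.2448] yaw -162.6 zax [ 3.e-04 -1.e-04 -1.e+00] F [-0.3  0.5 -3.4] w 0.0133 gf 68.5
shift shares [-0.    -0.002  0.   ] turn shares [-0.003  0.003  0.001]
```

Settled within 0.7 mm. Now I'll go slowly down through the upper guide, to foot z of about 0.07.

Call:
apply_moves([
  [[0, 0, 0], [0, 0, 0.015], -1],
  [[0, 0, 0], [0, 0, 0.02], -1],
  [[0, 0, 0], [0, 0, 0.02], -1],
  [[0, 0, 0], [0, 0, 0.02], -1],
  [[0, 0, 0], [0, 0, 0.015], -1],
])

```text
time_s: 12.8
tool_pos: [0.5004, -0.258, 0.2213]
tool_rot: [0.475, -3.105, -0.001]
ft_force: [0.7, -0.4, -2.0]
grip_width: 0.013
grasp_force: 68.5
```

Call:
apply_moves([
  [[0, 0, 0], [0, 0, 0], -1],
  [[0, 0, 0], [0, 0, 0.015], -1],
  [[0, 0, 0], [0, 0, 0.015], -1],
  [[0, 0, 0], [0, 0, 0.015], -1],
  [[0, 0, 0], [0, 0, 0], -1],
])

```text
time_s: 13.3
tool_pos: [0.5003, -0.258, 0.2102]
tool_rot: [0.475, -3.104, -0.001]
ft_force: [0.4, -0.8, -1.6]
grip_width: 0.0131
grasp_force: 68.5
```

Call:
apply_moves([
  [[0, 0, 0], [0, 0, 0.02], -1],
  [[0, 0, 0], [0, 0, 0.025], -1],
  [[0, 0, 0], [0, 0, 0.025], -1],
  [[0, 0, 0], [0, 0, 0.025], -1],
  [[0, 0, 0], [0, 0, 0], -1],
])

```text
time_s: 13.8
tool_pos: [0.4999, -0.2578, 0.1858]
tool_rot: [0.475, -3.103, -0.002]
ft_force: [-0.7, 1.4, -1.0]
grip_width: 0.013
grasp_force: 68.5
```

Call:
apply_moves([
  [[0, 0, 0], [0, 0, 0], -1],
  [[0, 0, 0], [0, 0, 0], -1],
  [[0, 0, 0], [0, 0, 0], -1],
  [[0, 0, 0], [0, 0, 0], -1],
  [[0, 0, 0], [0, 0, 0], -1],
])

```text
time_s: 14.3
tool_pos: [0.5008, -0.2583, 0.1873]
tool_rot: [-0.475, 3.105, -0.0]
ft_force: [-0.2, -0.4, -1.7]
grip_width: 0.0131
grasp_force: 68.5
```

Run:
```python
from h import *
delta([.5005,-.2585,.186],130.6)
fit_all()
```

```text
t 14.3 pos [ 0.5008 -0.2583  0.1873] yaw -162.6 zax [ 4.e-04 -2.e-04 -1.e+00] F [-0.2 -0.4 -1.7] w 0.0131 gf 68.5
shift shares [ 0.001 -0.001  0.005] turn shares [-0.000e+00  5.000e-03  1.336e+01]
wrist upper [ 0.4999 -0.2586 16.9985] cost 0.022 7964
wrist lower yaw [-48.5015453 -49.0015453 -48.0015453 -47.5015453] [56 66 66 87] 10680 1848
scene upper [ 0.499  -0.2604 17.4615] cost 0.102 484
scene lower yaw [-50.0385055 -49.5385055 -50.5385055 -49.0385055] [37 38 39 40] 1476 244
side upper [ 0.4983 -0.2602 17.1372] cost 0.074 983
side lower yaw [-49.36277318 -48.86277318 -47.36277318 -48.36277318] [40 41 43 43] 2300 423
```

The upper guide is passed without contact and the pin is in the gap. The lower slot yaw is about -49°, so I need a turn of about 66°.

Call:
apply_moves([
  [[0, 0, 0.95], [0, 0, 0], -1],
  [[0, 0, 0.95], [0, 0, 0], -1],
  [[0, 0, 0.95], [0, 0, 0], -1],
  [[0, 0, 0.95], [0, 0, 0], -1],
  [[0, 0, 0.95], [0, 0, 0], -1],
])

```text
time_s: 14.95
tool_pos: [0.5007, -0.2582, 0.1872]
tool_rot: [0.179, 3.136, -0.0]
ft_force: [-0.8, -0.2, -1.8]
grip_width: 0.0133
grasp_force: 68.6
```

Call:
apply_moves([
  [[0, 0, 0.95], [0, 0, 0], -1],
  [[0, 0, 0.95], [0, 0, 0], -1],
  [[0, 0, 0.95], [0, 0, 0], -1],
  [[0, 0, 0.95], [0, 0, 0], -1],
  [[0, 0, 0.95], [0, 0, 0], -1],
])

```text
time_s: 15.45
tool_pos: [0.5007, -0.2581, 0.1872]
tool_rot: [0.821, 3.032, 0.0]
ft_force: [-0.6, 0.0, -1.1]
grip_width: 0.0133
grasp_force: 68.6
```

Call:
apply_moves([
  [[0, 0, 0.95], [0, 0, 0], -1],
  [[0, 0, 0.95], [0, 0, 0], -1],
  [[0, 0, 0.95], [0, 0, 0], -1],
  [[0, 0, 0.95], [0, 0, 0], -1],
  [[0, 0, 0], [0, 0, 0], -1],
])

```text
time_s: 15.95
tool_pos: [0.5007, -0.2581, 0.1871]
tool_rot: [1.305, 2.858, -0.0]
ft_force: [0.1, 0.4, -1.4]
grip_width: 0.0134
grasp_force: 68.6
```

Call:
apply_moves([
  [[0, 0, 0], [0, 0, 0], -1],
  [[0, 0, 0], [0, 0, 0], -1],
  [[0, 0, 0], [0, 0, 0], -1],
  [[0, 0, 0], [0, 0, 0], -1],
  [[0, 0, 0], [0, 0, 0], -1],
])

```text
time_s: 16.45
tool_pos: [0.5007, -0.2582, 0.1872]
tool_rot: [1.305, 2.858, 0.0]
ft_force: [-0.3, -0.2, -2.2]
grip_width: 0.0134
grasp_force: 68.6
```

Run:
```python
from h import *
delta([.5001,-.2592,.1873],131)
fit_all(())
```

```text
t 16.45 pos [ 0.5007 -0.2582  0.1872] yaw 130.92 zax [ 1.e-04 -0.e+00 -1.e+00] F [-0.3 -0.2 -2.2] w 0.0134 gf 68.6
shift shares [-0.002 -0.004 -0.   ] turn shares [ 0.001  0.001 -0.017]
wrist upper [ 0.5004 -0.2583 17.106 ] cost 0.041 7686
wrist lower yaw [-48.39404848 -48.89404848 -47.89404848 -49.39404848] [59 62 68 71] 11374 1564
```

Call:
apply_moves([
  [[0, 0, 0], [-0.002, -0.003, 0], -1],
  [[0, 0, 0], [0, 0, 0.02], -1],
  [[0, 0, 0], [0, 0, 0.025], -1],
  [[0, 0, 0], [0, 0, 0.025], -1],
  [[0, 0, 0], [0, 0, 0.01], -1],
])

```text
time_s: 17.0
tool_pos: [0.4998, -0.2587, 0.1659]
tool_rot: [-1.304, -2.856, 0.0]
ft_force: [0.2, 0.0, -1.6]
grip_width: 0.0131
grasp_force: 68.6
```

Call:
apply_moves([
  [[0, 0, 0], [0, 0, 0], -1],
  [[0, 0, 0], [0, 0, 0.01], -1],
  [[0, 0, 0], [0, 0, 0.01], -1],
  [[0, 0, 0], [0, 0, 0.01], -1],
  [[0, 0, 0], [0, 0, 0], -1],
])

```text
time_s: 17.5
tool_pos: [0.5003, -0.2589, 0.1593]
tool_rot: [-1.305, -2.857, -0.0]
ft_force: [0.1, -0.2, -2.1]
grip_width: 0.0131
grasp_force: 68.6
```

Call:
apply_moves([
  [[0, 0, 0], [0, 0, 0.015], -1],
  [[0, 0, 0], [0, 0, 0.015], -1],
  [[0, 0, 0], [0, 0, 0.015], -1],
  [[0, 0, 0], [0, 0, 0.015], -1],
  [[0, 0, 0], [0, 0, 0.015], -1],
])

```text
time_s: 18.0
tool_pos: [0.5004, -0.259, 0.1405]
tool_rot: [-1.305, -2.858, 0.0]
ft_force: [-0.2, 0.0, -1.9]
grip_width: 0.0133
grasp_force: 68.6
```

Call:
apply_moves([
  [[0, 0, 0], [0, 0, 0.015], -1],
  [[0, 0, 0], [0, 0, 0.005], -1],
  [[0, 0, 0], [0, 0, 0], -1],
  [[0, 0, 0], [0, 0, 0], -1],
  [[0, 0, 0], [0, 0, 0], -1],
])

```text
time_s: 18.5
tool_pos: [0.5006, -0.2591, 0.1361]
tool_rot: [1.305, 2.857, 0.0]
ft_force: [0.5, 0.5, -1.2]
grip_width: 0.0132
grasp_force: 68.6
```

Call:
apply_moves([
  [[0, 0, 0], [0, 0, 0], -1],
  [[0, 0, 0], [0, 0, 0], -1],
  [[0, 0, 0], [0, 0, 0], -1],
  [[0, 0, 0], [0, 0, 0], -1],
  [[0, 0, 0], [0, 0, 0], -1],
])

```text
time_s: 19.0
tool_pos: [0.5005, -0.2591, 0.1359]
tool_rot: [1.305, 2.857, -0.0]
ft_force: [0.0, 1.0, -1.8]
grip_width: 0.0137
grasp_force: 68.6
```

Run:
```python
from h import *
delta([.5001,-.2592,.1357],131)
im=[]
for n in("scene","side"):
    s=eyes.read_camera(n);W=cloud(s);z=W[...,2]
    m=(np.hypot(W[...,0]-.5,W[...,1]+.258)<.03)&(z>.125)&(z<.25)
    print(n,[(round(lo,3),int((m&(z>=lo)&(z<lo+.01)).sum()),np.round(W[m&(z>=lo)&(z<lo+.01)].mean(0)[:2],3)) for lo in np.arange(.125,.2,.01) if (m&(z>=lo)&(z<lo+.01)).any()])
    p=s["pixels"][...,::-1];im.append(p[170:290,100:260] if n=="scene" else p[230:350,210:370])
cv2.imwrite("pics/s6.png",np.hstack([cv2.resize(i,(400,300)) for i in im]))
```

```text
t 19.0 pos [ 0.5005 -0.2591  0.1359] yaw 130.9 zax [ 2.e-04 -1.e-04 -1.e+00] F [ 0.   1.  -1.8] w 0.0137 gf 68.6
shift shares [ 0.001 -0.001  0.001] turn shares [ 0.001  0.002 -0.02 ]
scene [(np.float64(0.125), 6, array([ 0.503, -0.26 ])), (np.float64(0.135), 6, array([ 0.504, -0.263])), (np.float64(0.145), 6, array([ 0.508, -0.263])), (np.float64(0.155), 25, array([ 0.506, -0.265])), (np.float64(0.165), 23, array([ 0.509, -0.266])), (np.float64(0.175), 36, array([ 0.505, -0.266])), (np.float64(0.185), 41, array([ 0.505, -0.265])), (np.float64(0.195), 42, array([ 0.51 , -0.256]))]
side [(np.float64(0.125), 14, array([ 0.497, -0.263])), (np.float64(0.135), 1, array([ 0.496, -0.266])), (np.float64(0.145), 5, array([ 0.496, -0.274])), (np.float64(0.155), 33, array([ 0.494, -0.273])), (np.float64(0.165), 27, array([ 0.5  , -0.273])), (np.float64(0.175), 27, array([ 0.506, -0.27 ])), (np.float64(0.185), 24, array([ 0.504, -0.271])), (np.float64(0.195), 39, array([ 0.492, -0.273]))]
```

View pics/s6.png

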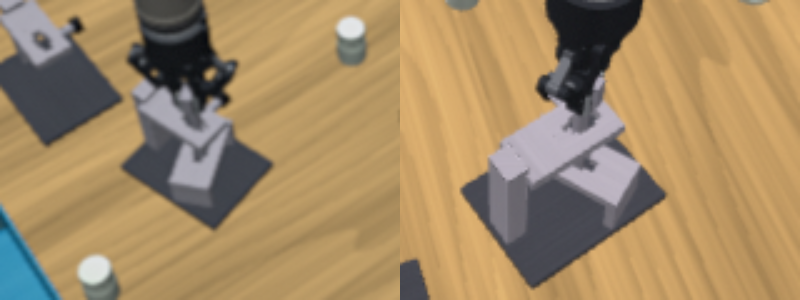

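Both views show the shaft through the upper guide and the lower slot. Foot z is about 0.020 m with no contact force, and the pin top is about 0.034 m, below the guide's underside at 0.045 m. I'm handing in.

```bash
python3 -c "
from station import workorder
print(workorder.sign_off())"
```

```text
the job is handed in; nothing more can be done
None
```

The job is handed in at about 19 s of the 56 s allowed: the gripper still holds the steel rod upright through both guides, with its cross pin about 11 mm below the lower guide and its foot about 10 mm above the base plate; I saw no contact forces on the way down, and the sign-off returned no verdict.

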